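Feed a strip of tape with the dispenser treadle

TASK

Press the treadle of the tape dispenser (the machine with the big tape roll) all the way down to its stop, hold it there for about a second to feed a strip, then let it spring back up. Do not press the carton stapler's treadle, and do not shift or tip the blue mug.

Things in the scene. Friction and masses are not known exactly. Their poses are not given: they have to be found in the camera images.
- tape_treadle_pad (a point): Top centre of the tape dispenser's treadle pad, a ribbed dark plate 60 mm long, 80 wide, 10 thick. The dispenser is a fixed grey machine with a 124 mm tape roll, up to 152 mm high, 140 mm behind the pad centre. x: along the treadle to its free end, away from the robot within 20 deg, sloping up 10 deg; y across; z normal. This point is 66 mm above the counter released, 33 mm at the stop.
- tape_treadle (a joint): Angle of the tape dispenser's treadle in rad: 0 released (up), 0.28 pressed to its stop. Its level hinge is 120 mm behind the pad centre, 40 mm above the counter. A spring lifts it when let go; pressing at the pad centre takes about 4 N to start and 11 N at the stop.
- stapler_treadle (a joint): Angle in rad of the carton stapler's treadle: 0 released, 0.28 pressed. The stapler is the other grey machine, a column with a head arm over an anvil, no roll; its treadle is alike but ends in a round 60 mm pad. It stands beside the dispenser, 0.34 to 0.53 m away centre to centre; either may be on the left.
- mug: Squat blue ceramic mug, 88 mm across the rim, 75 mm high, handle on its +y side, loose on the counter beyond and between the two treadles. Origin at the centre of its underside, z up.
There are look-alikes about, which are no part of the job. There is more than one size of the mug; the one meant has the size given above.

How it is judged:
By the outcome, as a careful person would: the job done as asked, in the order asked, and still so for the second after the job is handed in, with the robot touching nothing.
It also fails if it takes over 29 s, if anything falls off the work surface, if the arm or the gripper's body presses on something with over 40 N, if the wrist force passes 120 N, or if a joint passes its speed limit or range.

ROBOT

A 6-joint arm with a two-finger parallel gripper is mounted at the origin on the work surface. World frame = base frame: x ahead of the robot, y to its left, z up, the work surface at z = 0. Lengths are in m, angles in rad, forces in N, time in s.
With the tool pointing down it reaches from about 0.4 to 0.825 m from the base axis. Payload 7 kg.
Tool frame: the origin (TCP) lies at the very end of the fingers, on their centre line; the grasp point (between the pads) lies 19 mm behind it; z points along the fingers, x is the direction in which the jaws open and shut, and the axes are right-handed (so a half turn about z gives the same grasp; the last joint's range is limited). The gripper opens to 88 mm and grips with 3 to 60 N. Pads are 19 mm wide; open, the fingers measure 130 mm over their backs; the gripper's body (78 mm by 193 mm) begins 47 mm behind the grasp point.
Start: joints at [1.467, 0.359, 0.012, 0, -1.224, -0.288], TCP at [0.258, 0.624, 0.227] pointing down, gripper open.
Joint ranges: [-3.07, 3.07], [-1.43, 2.12], [-1.02, 1.25], [-3.03, 1.67], [-3.05, -0], [-3.03, 3.03]. Speed limits (rad/s): [2.39, 2.39, 3.01, 3.14, 3.14, 3.14].

INTERFACE

Orientations are given as [roll, pitch, yaw] about the fixed x, y, z axes, in that order (R = Rz(yaw) Ry(pitch) Rx(roll)).
In Python, from station import telemetry, grab_frame, arm, regions_of, pinpoint gives the robot as it stands. The module is installed in compiled form; this text tells all that it offers.
- The arm moves only by the shell command python3 -m inch 'ROWS' [FORCE]. ROWS is text: rows parted by semicolons, each of 7 numbers parted by spaces: the opening, from 0 (shut) to 1 (fully open), then the shift along the world's x, y, z in cm, then the turn, a rotation vector about the world's x, y, z in degrees. A call has 1 to 12 rows; each row is the pose to reach, as a shift and turn from the pose measured when the call began; what a row does not reach only later rows make up. A row lasts 1/8 s, in which the tool goes at most 62.5 mm and 10.7 degrees, less where a joint would pass 70% of its speed; a pose out of reach is approached as far as the arm can. A call with a gripper value outside its range is refused whole. The fingers move at their own pace and stop on an object; FORCE is the grip in N (left out, the last holds). Time passes only in rows, so rows that repeat a pose let the fingers close. It gives the time, the measured TCP pose, the force and the opening at its end, in the units of the state.
- telemetry.get_state(): the state, without advancing time (a new reading comes with each control period).
- grab_frame(name): name is "side" or "top" or "wrist"; returns a dict with "pixels" (384x512x3 uint8, red, green, blue), "fx", "fy", "cx", "cy" (pixels), "R" (3x3) and "t" (3): a world point X has camera coordinates R X + t. Camera axes: x right, y down, z forward; pixel columns grow to the right and rows downward; lengths in m; the calibration is good to about 2 mm. A picture is of the moment at which its call begins. There is no depth.
- arm.job_done(): hands the job in, once; it reports no verdict.
Trained networks look in the newest picture that a camera, given by its name, has taken for a name from the list of things; names that differ only in an ending like _2 or _b are one class to them, and where a whole thing is asked for, a point or a joint stands for the part that bears it (a point fixed in the world has none). Each returns a list of dicts, best first, with "p" (0 to 1); they miss things now and then, are a little off and sometimes report something else, mostly with a low value. They report only what shows in the picture. A call takes as long as a camera call. They do not tell look-alikes from the thing itself.
- regions_of(camera, name): "pixels" (384x512 bool, what is visible of it) and "bbox" ([left, top, right, bottom] in pixels, round what is visible of it).
- pinpoint(camera, name): "location" ([column, row] in pixels: a listed point, or the origin of a listed thing).
The state is a dict: "t": time; "q": joint angles; "qd": joint speeds; "joint_efforts": joint torques, N m; "eef_pos": TCP position; "ee_rot": TCP orientation; "force": force on the tool from outside, world axes, zero at the start; "moment": the same for the moment, N m; "width": finger opening in m.
Only numpy, scipy, OpenCV 4.12 (cv2) and the standard library are available. Lean on these libraries where they do the work, as an engineer would, in place of code of your own. Each camera call takes 0.05 s, during which the arm holds its last target. There are 200 camera calls.

## Working session

There is one attempt and no reset: what is moved stays moved. The work goes in short steps, Python scripts to look and compute and a shell command to move; the robot and the scene stay as the last step left them, time stands still between calls to the robot, and variables do not carry over. Pictures are saved under pics/ and viewed, about 8 in all and at most 12, crops included, and the job is handed in when it is done.

```bash
mkdir -p pics; cat > h.py <<'E'
import numpy as np,cv2
from station import telemetry, grab_frame, arm, regions_of, pinpoint
def cam(n):
    f=grab_frame(n); return f
def ray(f,uv):
    R=np.array(f["R"]);t=np.array(f["t"])
    d=R.T@np.array([(uv[0]-f["cx"])/f["fx"],(uv[1]-f["cy"])/f["fy"],1]); return -R.T@t,d/np.linalg.norm(d)
def atz(f,uv,z):
    o,d=ray(f,uv); return o+d*(z-o[2])/d[2]
def tri(f1,a,f2,b):
    o1,d1=ray(f1,a);o2,d2=ray(f2,b)
    s=np.linalg.lstsq(np.c_[d1,-d2],o2-o1,rcond=None)[0]
    p,q=o1+d1*s[0],o2+d2*s[1]; return (p+q)/2,np.linalg.norm(p-q)
def proj(f,X):
    c=np.array(f["R"])@X+np.array(f["t"]); return [f["fx"]*c[0]/c[2]+f["cx"],f["fy"]*c[1]/c[2]+f["cy"]]
E
python3 - <<'E'
from h import *
np.set_printoptions(precision=3,suppress=True)
F={}
ims=[]
for n in("top","side"):
    f=F[n]=cam(n); im=f["pixels"][:,:,::-1].copy()
    print(n,"cam at",ray(f,(256,192)))
    for k in("tape_treadle_pad","mug"):
        for r in pinpoint(n,k): print(n,k,np.round(r["location"],1),round(r["p"],2),atz(f,r["location"],.066 if 'pad' in k else 0))
    for k in("tape_treadle","stapler_treadle","mug"):
        for r in regions_of(n,k): print(n,k,r["bbox"],round(r["p"],2))
    cv2.imwrite(f"pics/{n}0.png",cv2.resize(im,(800,600)))
print(telemetry.get_state())
E
```

```text
top cam at (array([ 0.425, -0.004,  0.972]), array([ 0.216,  0.006, -0.976]))
top tape_treadle_pad [184.  200.2] 0.68 [0.607 0.17  0.066]
top mug [332.3 142.4] 0.96 [ 0.772 -0.195  0.   ]
top mug [243.8 208. ] 0.93 [0.6   0.033 0.   ]
top mug [259.4 157.7] 0.62 [ 0.731 -0.007  0.   ]
top tape_treadle [158.9, 185.4, 197.9, 255.8] 0.98
top stapler_treadle [345.7, 214.8, 372.6, 283.5] 0.89
top mug [305.7, 94.6, 358.9, 165.9] 0.76
top mug [228.7, 132.9, 274.7, 174.0] 0.68
top mug [230.0, 194.4, 259.0, 224.5] 0.63
side cam at (array([ 0.556, -0.805,  0.588]), array([ 0.042,  0.841, -0.539]))
side tape_treadle_pad [256.8 147.8] 0.98 [0.607 0.2   0.066]
side mug [324.6 222.6] 0.91 [ 0.736 -0.011  0.   ]
side mug [256.  214.1] 0.71 [0.597 0.027 0.   ]
side mug [359.  281.4] 0.57 [ 0.766 -0.185  0.   ]
side tape_treadle [204.1, 148.5, 273.1, 167.9] 0.71
side stapler_treadle [149.9, 268.8, 248.9, 302.3] 0.84
side mug [325.4, 214.6, 424.5, 309.0] 0.87
side mug [302.3, 178.0, 344.5, 233.3] 0.7
side mug [240.5, 188.0, 274.0, 222.1] 0.68
{'t': 0.6, 'q': array([ 1.467,  0.359,  0.012,  0.   , -1.224, -0.288]), 'qd': array([ 0.001, -0.001,  0.   , -0.001,  0.002, -0.001]), 'joint_efforts': array([  0.001, -58.199,  29.318,   7.   ,   0.012,  -0.   ]), 'eef_pos': array([0.258, 0.624, 0.227]), 'ee_rot': array([ 3.142,  0.   , -1.963]), 'force': array([ 0.272, -0.055, -0.118]), 'moment': array([0.036, 0.013, 0.041]), 'width': 0.08767609239876657}
```

View pics/top0.png

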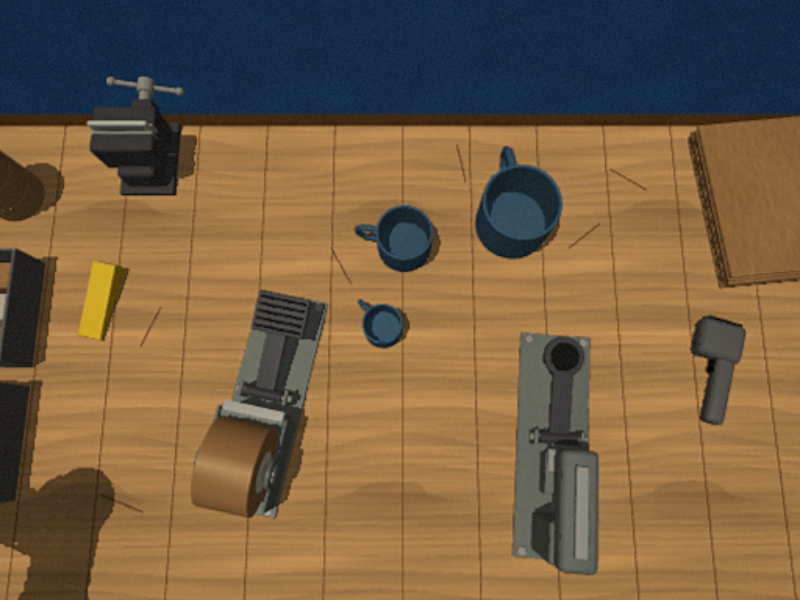

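View pics/side0.png

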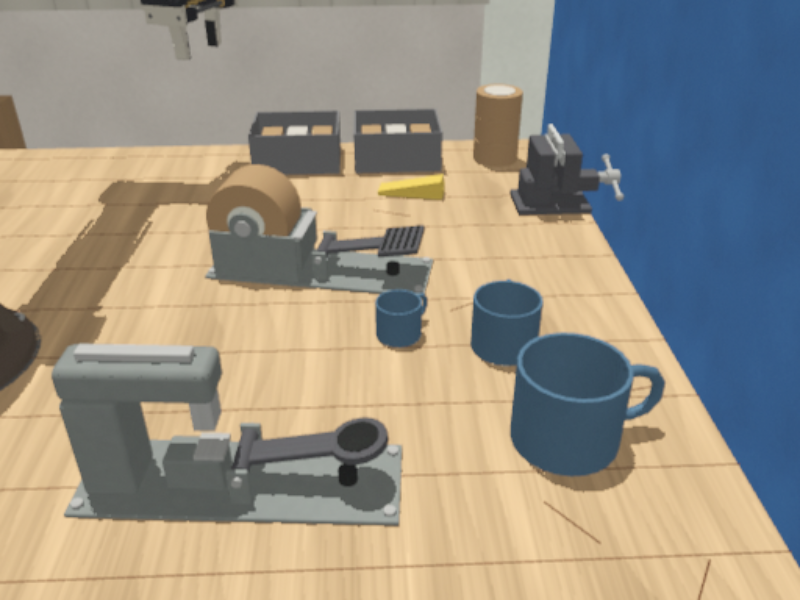

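The tape dispenser is on the left (pad centre near (282,314) in the 800x600 top view and (402,241) in the side view). The stapler is on the right. The middle-sized mug, at (404,238) in the top view, fits the 88 mm size.

```bash
python3 - <<'E'
from h import *
np.set_printoptions(precision=4,suppress=True)
t=cam("top");s=cam("side")
k=.64
P=lambda a:(a[0]*k,a[1]*k)
# hand-picked pad centre
c,e=tri(t,P((282,314)),s,P((402,241))); print("manual",c,e)
a=pinpoint("top","tape_treadle_pad");b=pinpoint("side","tape_treadle_pad")
print("net",tri(t,a[0]["location"],s,b[0]["location"]))
for p in[(262,291),(312,300),(302,338),(252,328)]: print("corner",atz(t,P(p),.066))
print("hinge",atz(t,P((268,397)),.045))
# treadle direction from stalk/plate: base plate right edge
A=atz(t,P((326,304)),.005);B=atz(t,P((275,517)),.005);print("plate yaw",np.degrees(np.arctan2(*(A-B)[1::-1])))
for u in t,s:
  m=cv2.resize(u["pixels"][:,:,::-1][130:280,130:330] if u is t else u["pixels"][:,:,::-1][120:240,180:340],None,fx=4,fy=4,interpolation=cv2.INTER_CUBIC)
  cv2.imwrite("pics/crop_%s.png"%("t" if u is t else "s"),m)
E
```

```text
manual [0.6069 0.1791 0.0603] 0.0012791113697282806
net (array([0.6009, 0.1786, 0.0697]), np.float64(0.0047848897565434065))
corner [0.6404 0.2093 0.066 ]
corner [0.6264 0.1338 0.066 ]
corner [0.5688 0.1468 0.066 ]
corner [0.584  0.2215 0.066 ]
hinge [0.4838 0.1978 0.045 ]
plate yaw -11.804298421980393
```

View pics/crop_t.png

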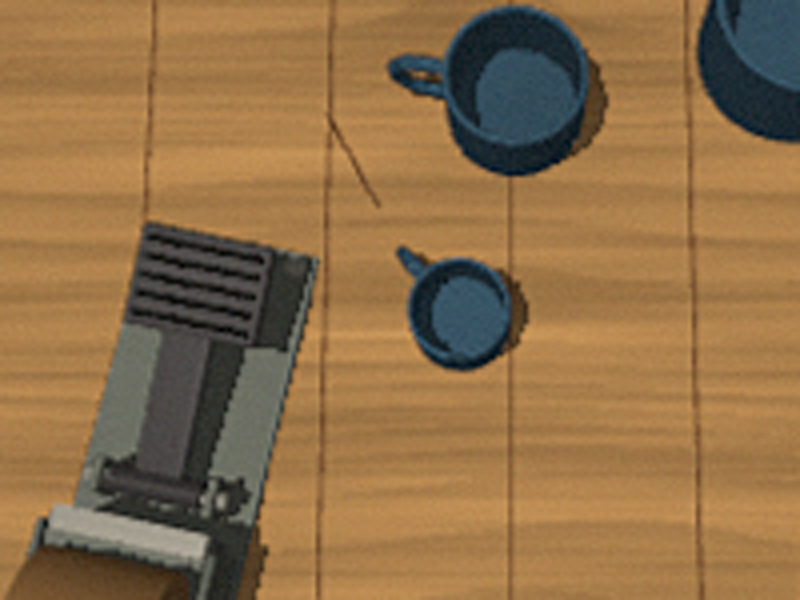

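View pics/crop_s.png

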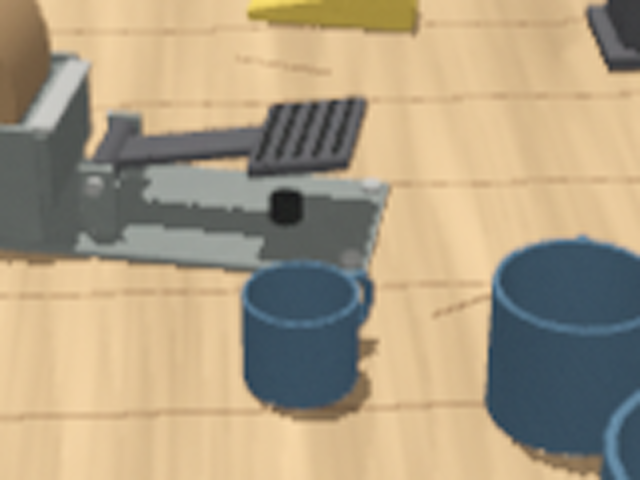

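The crops confirm the pad centre at top-view pixel (180,201), or about (0.606, 0.178), with treadle yaw about -11°. A press from straight above is clear of everything. I'll move over the pad with the fingers shut and the jaw axis across the treadle.

```bash
python3 -m inch '0 3.5 -4.5 0 0 0 1; 0 7 -9 0 0 0 2; 0 10.5 -13.4 0 0 0 4; 0 14 -17.8 0 0 0 5; 0 17.5 -22.3 0 0 0 6; 0 21 -26.8 0 0 0 8; 0 24.5 -31.2 0 0 0 9; 0 28 -35.7 0 0 0 10; 0 31.5 -40.1 0 0 0 11; 0 35 -44.6 0 0 0 11.5; 0 35 -44.6 -6 0 0 11.5; 0 35 -44.6 -12 0 0 11.5' 20
python3 - <<'E'
from h import *
f=cam("wrist");s=cam("side");t=cam("top")
a=[cv2.resize(f["pixels"][:,:,::-1],(400,300)),cv2.resize(s["pixels"][90:240,150:350,::-1],(400,300)),cv2.resize(t["pixels"][130:280,100:300,::-1],(400,300))]
cv2.imwrite("pics/w1.png",np.vstack([np.hstack(a[:2]),np.hstack([a[2],a[2]*0])]))
E
```

```text
t: 2.3
eef_pos: [0.6087, 0.177, 0.1059]
ee_rot: [-3.14, 0.002, -1.764]
force: [0.4, 0.2, -1.1]
width: 0.0006
```

View pics/w1.png

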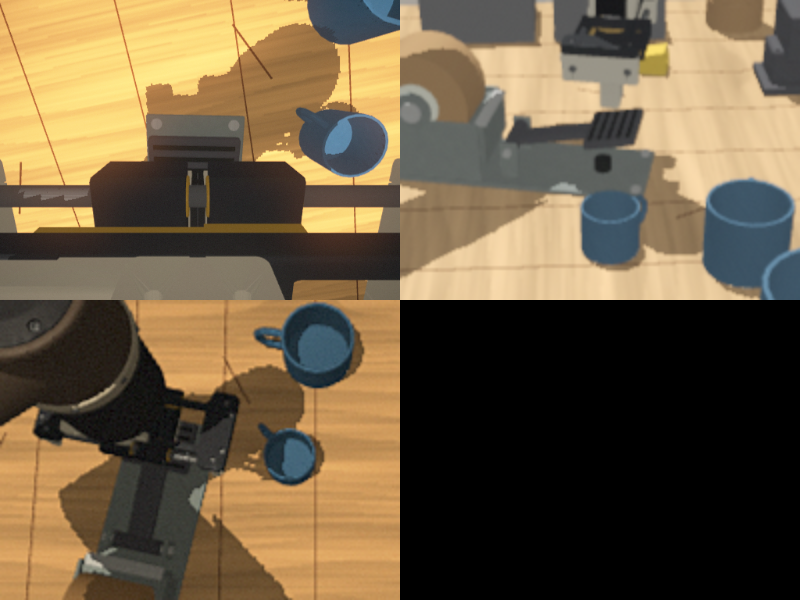

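The wrist and side views show the shut fingers centred over the pad and clear of the mugs and the roll. I'll press down in steps and watch the force.

```bash
python3 -m inch '0 0 0 -1.5 0 0 0; 0 0 0 -3 0 0 0; 0 0 0 -4 0 0 0; 0 0 0 -5 0 0 0; 0 0 0 -6 0 0 0; 0 0 0 -6 0 0 0'
```

```text
t: 3.2
eef_pos: [0.6079, 0.177, 0.045]
ee_rot: [3.14, -0.003, -1.761]
force: [2.4, -1.2, 6.8]
width: 0.0005
```

```bash
python3 -m inch '0 0 0 -0.4 0 0 0; 0 0 0 -0.8 0 0 0; 0 0 0 -1.2 0 0 0; 0 0 0 -1.2 0 0 0'; python3 -m inch '0 0 0 -0.3 0 0 0; 0 0 0 -0.3 0 0 0'
```

```text
t: 3.7
eef_pos: [0.608, 0.177, 0.034]
ee_rot: [3.14, -0.003, -1.761]
force: [-2.5, -0.8, 11.0]
width: 0.0005
t: 3.95
eef_pos: [0.608, 0.177, 0.0333]
ee_rot: [3.141, -0.003, -1.76]
force: [-7.3, -1.2, 18.6]
width: 0.0003
```

The force jumped at z = 0.033, so the treadle is at its stop. I'll hold it, take a picture, then release.

```bash
python3 -m inch '0 0 0 -0.4 0 0 0; 0 0 0 -0.4 0 0 0; 0 0 0 -0.4 0 0 0; 0 0 0 -0.4 0 0 0; 0 0 0 -0.4 0 0 0; 0 0 0 -0.4 0 0 0; 0 0 0 -0.4 0 0 0'
python3 -c "
from h import *
cv2.imwrite('pics/press.png',cv2.resize(cam('side')['pixels'][90:240,150:350,::-1],(800,600)))"
python3 -m inch '0 0 0 1 0 0 0; 0 0 0 2 0 0 0; 0 0 0 3 0 0 0; 0 0 0 4 0 0 0; 0 0 0 6 0 0 0; 0 0 0 9 0 0 0; 0 0 0 13 0 0 0; 0 0 0 18 0 0 0; 0 0 0 20 0 0 0; 0 0 0 20 0 0 0'
python3 -c "
from h import *
s=cam('side');t=cam('top')
cv2.imwrite('pics/after.png',np.hstack([cv2.resize(s['pixels'][90:290,150:350,::-1],(400,400)),cv2.resize(t['pixels'][80:280,130:330,::-1],(400,400))]))
for n in ('side','top'):
  for r in pinpoint(n,'mug')+pinpoint(n,'tape_treadle_pad'): print(n,np.round(r['location'],1),round(r['p'],2))"
```

```text
t: 4.82
eef_pos: [0.6081, 0.177, 0.0328]
ee_rot: [-3.141, -0.003, -1.759]
force: [-11.2, -2.9, 29.1]
width: 0.0002
t: 6.12
eef_pos: [0.609, 0.1774, 0.2348]
ee_rot: [-3.138, -0.0, -1.759]
force: [-0.0, 0.2, -0.8]
width: 0.0004
side [362.  284.1] 0.96
side [252.6 214.9] 0.84
side [324.5 221.7] 0.6
side [257.5 148.8] 0.35
side [255.3 151. ] 0.67
top [257.8 157.6] 0.91
top [328.5 140. ] 0.71
top [245.2 212.9] 0.67
top [181.2 204.8] 0.72
```

View pics/press.png

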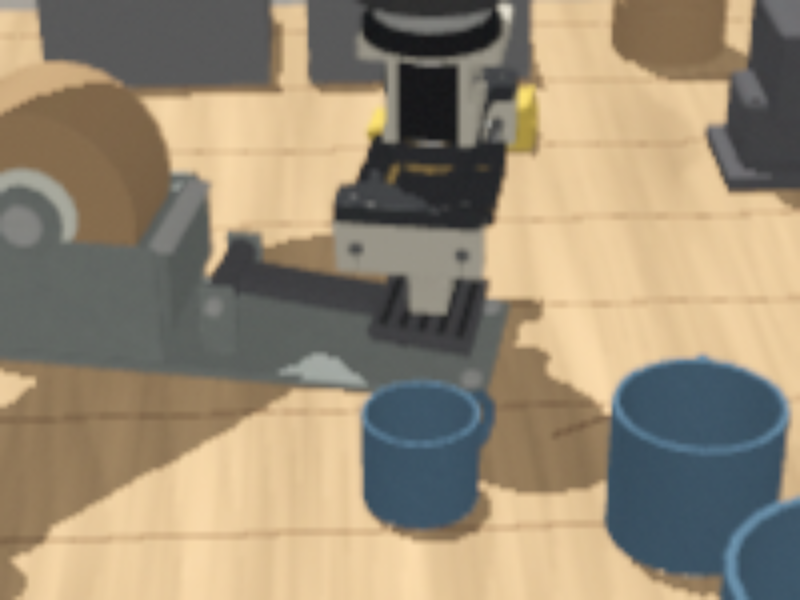

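View pics/after.png

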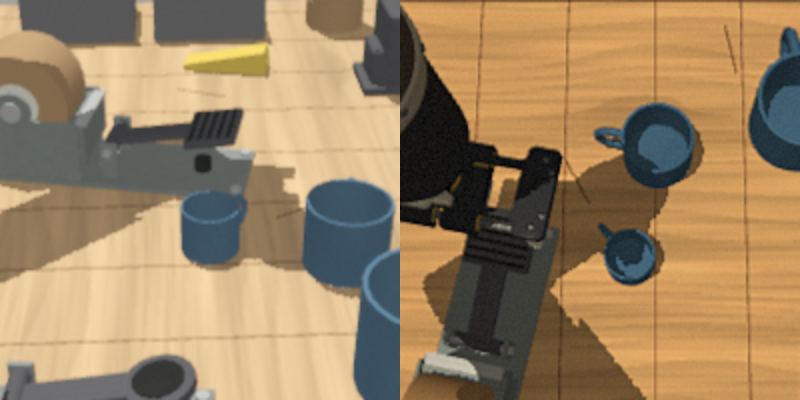

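The pressed picture shows the treadle down at its stop, with the pad at (430,315). Afterwards the pad is back up at (215,128) and the mugs have not moved. The gripper is free, so I'm handing in.

```bash
python3 -c "
from station import arm
print(arm.job_done())"
```

```text
the job is handed in; nothing more can be done
None
```

I pressed the tape dispenser's treadle down to its stop, held it there for about a second, then released it. I handed the job in at about 6 s of robot time.

- **Press:** The fingertips stopped at z ≈ 0.033 m, the stated stop height. The force rose from 11 N to 19 N there, and to 29 N vertical during the hold, well under the wrist limit.
- **After release:** The pictures show the treadle sprung back up, and the gripper 0.23 m above the counter with no contact force.
- **Mug and stapler:** The arm never went near the stapler or the blue mug. The mug's detected position agreed before and after to about 2 pixels.
- **Disagreements:** The network's position for the pad differed from my hand-picked one by about 6 mm in x and 9 mm in height, so I used the hand-picked point. The networks also put the two other mugs a few pixels off between looks, but the pictures showed no movement.

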